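# Fit the clamp key and close the panel clamp

## Task

The panel for the next sand picture lies in the bench clamp, but the clamp's key is off. Put the key on the clamp's square spindle, pressing only lightly (its spring mount is delicate) and turning it slowly until the square finds its place and the key drops fully home on the housing, then turn it clockwise (seen from above) as far as it goes so that the jaw closes on the panel. Leave the key standing on the spindle, and do not disturb the bowl, the brush cup or the glue jar.

Things in the scene. Friction and masses are not known exactly. Their poses are not given: they have to be found in the camera images.
- key_mid (a point): The loose clamp key, dark steel, about 220 g, 78 mm tall, standing upright on the table. This point: on its axis, 39 mm above its underside; z up, x along the wing, y across it. Lower 42 mm: a square hub 46 x 46 mm with sides along x and y. Above it, from 42 to 78 mm: an upright flat wing to hold it by.
- key_wing (a point): Point in the key's wing, on the axis, 66 mm above the key's underside and 24 mm above the hub: a good height to grip. The wing is 60 mm long (x), 14 mm thick (y), 36 mm tall.
- key_socket (a point): Centre of the key's underside, the mouth of its square socket: 28 x 28 mm, 36 mm deep, sides parallel to those of the hub (x and y).
- seat (a point): Point on the spindle axis at the top face of the clamp's fixed grey housing (block 90 x 90 mm, top 55 mm above the table); z up along the spindle, x and y along the clamp's sides. Fully home, the key's underside lies on this face, so key_mid is 39 mm above this point. Do not press the key on the housing with more than 60 N.
- shoulder (a point): On the axis, 20 mm above seat: top of the spindle's square shank (26 x 26 mm, 20 mm tall, steel). A wrongly turned key rests here until the squares agree within about 0.07 rad. The flats point another way each time and no axis given here shows it: find it by turning the key, at most a quarter turn in all, under a light push of 3 to 8 N.
- tip (a point): Top of the spindle, 32 mm above seat. Above the shoulder stands a round pilot, 26 mm across, up to 26 mm above seat, then a blunt cone to 32 mm, 12 mm across on top. It enters the key's socket at any angle and centres it.
- spindle_float (a joint): How far the whole spindle has been pushed down on its spring, in m: 0 = not pressed, about 1 mm for each 3 N of push (3000 N/m), springs back. Pushing it down more than 6 mm (18 N) damages the clamp. Shoulder and tip are given for the unpressed spindle.
- spindle (a joint): Turn of the spindle in rad, whichever way its flats point: 0 = clamp open, against a stop (always the start); grows clockwise seen from above to the other stop at 1.4 = jaw (moves 11 mm) closed on the panel. Stiff: about 0.2 N m to turn; stays where left; turning the key anticlockwise cannot turn it below 0. A seated key has about 0.08 rad play either way.
- bowl: Bystander: dark wooden bowl, 100 mm across, 50 mm tall, origin at the centre of its underside. It, the key and the brush cup stand on the table and swap places from one time to the next.
- brush_cup: Bystander: earthenware cup, 64 mm across, 70 mm tall, with brushes standing out to 160 mm; origin at the centre of its underside.
- glue_jar: Bystander: white closed jar, 70 mm across, 80 mm tall, beyond the clamp; origin at the centre of its underside.
- clamp: The fixed panel clamp as a whole; origin on the table straight below seat, same axes. The aluminium bed (240 mm wide, 12 mm thick) with the plywood panel runs 320 mm towards -y of it; the fence at its end is 34 mm tall.
Things that resemble listed ones, but are neither listed nor needed, are in the scene too. Of the things like the part that bears key_mid, leave any that is green; of the rest the larger one is meant.

How it is judged:
On the way, in this order (a step that is already met when the one before it is completed fails the run):
1. the key has dropped fully home on the spindle (z of key_mid in the frame of seat below 0.043 m and horizontal distance between key_mid and seat below 0.004 m and angle between key_mid's own z axis and vertical below 0.08 rad), for 0.2 s.
2. the seated key has turned the spindle to its closed end (all of step 1 and value of joint spindle above 1.25 rad), for 0.2 s.
At the end, for the whole second after the job is handed in: The key stands released, upright (within 0.08 rad) and at rest on the spindle, within 4 mm of its axis and within 4 mm of fully home; the spindle is turned to its closed end (above 1.25 of 1.4 rad) (all of step 2 and linear speed of key below 0.02 m/s); the robot touches nothing.
It fails at once if the spindle is forced down on its spring (more than 6 mm, 18 N) (value of joint spindle_float above 0.006 m).
It fails at once if the key is pressed very hard on the clamp's housing (more than 60 N) (contact force between key and clamp above 60 N).
It fails at once if the bowl is shoved (more than 30 mm) or tipped (distance of bowl from where it was at the start of the episode above 0.03 m or angle between bowl's own z axis and vertical above 0.4 rad).
It fails at once if the brush cup is shoved (more than 30 mm) or tipped (distance of brush_cup from where it was at the start of the episode above 0.03 m or angle between brush_cup's own z axis and vertical above 0.4 rad).
It fails at once if the glue jar is shoved (more than 30 mm) or tipped (distance of glue_jar from where it was at the start of the episode above 0.03 m or angle between glue_jar's own z axis and vertical above 0.4 rad).
It also fails if it takes over 56 s, if anything falls off the work surface, if the arm or the gripper's body presses on something with over 40 N, if the wrist force passes 120 N, or if a joint passes its speed limit or range.

## Robot

A 6-joint arm with a two-finger parallel gripper is mounted at the origin on the work surface. World frame = base frame: x ahead of the robot, y to its left, z up, the work surface at z = 0. Lengths are in m, angles in rad, forces in N, time in s.
With the tool pointing down it reaches from about 0.225 to 0.725 m from the base axis. Payload 3.1 kg.
Tool frame: the origin (TCP) lies midway between the tips of the shut fingers; the grasp point (between the pads) lies 19 mm behind it (manip.grasp_offset is the x of the grasp point in the tool frame, in m); x points along the fingers, z is the direction in which the jaws open and shut, and the axes are right-handed (so a half turn about x gives the same grasp; the last joint's range is limited). The gripper opens to 85 mm and grips with 20 to 120 N. Pads are 22 mm wide; open, the fingers measure 114 mm over their backs; the gripper's body (76 mm by 85 mm) begins 54 mm behind the grasp point. The pads swing forward as they close: fully open they stand 13 mm farther back than shut.
Start: joints at [1.151, 0.048, 0.099, 1.622, 0, 1.443], TCP at [0.151, 0.503, 0.231] pointing down, gripper open.
Joint ranges: [-2.91, 2.91], [-0.99, 1.94], [-1.21, 1.42], [-2.12, 2.29], [-1.49, 1.47], [-3.14, 3.14]. Speed limits (rad/s): [2.79, 2.79, 3.14, 3.14, 3.14, 3.14].

## Interface

Orientations are given as a rotation vector (axis times angle).
In Python, from cell import manip, vision, ticket gives the robot as it stands. The module is installed in compiled form; this text tells all that it offers.
- The arm moves only by the tool move_arm, never from a script. Its argument "steps" is a list of rows, each an object with "linear": the shift along the world's x, y, z in units of 0.02 m (1.0 is 0.02 m), a list of three; "turn": the turn about the world's z in units of 0.12 rad (1.0 is 0.12 rad). In form: [{"linear": [tx, ty, tz], "turn": turn}, ...]. A call has 1 to 20 rows; each row shifts and turns the commanded pose from where the row before left it; what a row does not reach is not made up. A row lasts 1/10 s, in which the tool goes at most 50 mm and 8.59 degrees, less where a joint would pass 70% of its speed; a pose out of reach is approached as far as the arm can. A call with a number of a shift or a turn outside -1 to 1 is refused whole. A call with a gripper value outside its range is refused whole. "hand" is the opening, from 0 (shut) to 1 (fully open), set as the call begins (left out, the last holds). The fingers move at their own pace and stop on an object; "force" is the grip in N (left out, the last holds). Time passes only in rows, so rows that do not move let the fingers close. It gives the time, the measured TCP pose, the force and the opening at its end, in the units of the state.
- manip.state(): the state, without advancing time (a new reading comes with each control period).
- vision.capture(name): name is "side" or "top"; returns the picture (480x640x3 uint8, red, green, blue); there is no depth.
- vision.calibration(name): a dict with "K" (3x3 intrinsics, pixels), "distortion" ([k1, k2, p1, p2, k3] as OpenCV has them; the pictures are not rectified), "world_from_camera" (4x4, takes a point from camera to world coordinates). Camera axes: x right, y down, z forward; pixel columns grow to the right and rows downward; lengths in m; the calibration is good to about 2 mm. A picture is of the moment at which its call begins. calibration takes no time and is no camera call.
- ticket.close_job(): hands the job in, once; it reports no verdict.
The state is a dict: "time": time; "qpos": joint angles; "dq": joint speeds; "effort": joint torques, N m; "tcp_pos": TCP position; "orientation": TCP orientation; "force": force on the tool from outside, world axes, zero at the start; "wrist_torque": the same for the moment, N m; "gripper_width": opening from 0.0 (shut) to 1.0 (fully open).
Only numpy, scipy, OpenCV 4.12 (cv2) and the standard library are available. Lean on these libraries where they do the work, as an engineer would, in place of code of your own. Each camera call takes 0.05 s, during which the arm holds its last target. There are 200 camera calls.

## Working session

There is one attempt and no reset: what is moved stays moved. The work goes in short steps, Python scripts to look and compute and a tool call to move; the robot and the scene stay as the last step left them, time stands still between calls to the robot, and variables do not carry over. Pictures are saved under pics/ and viewed, about 8 in all and at most 12, crops included, and the job is handed in when it is done.

Besides the shell and the picture viewer there is one more tool, called as name(argument=value, ...) on one line, values as JSON. move_arm: Moves the arm, as the interface text tells. Its arguments: {"type":"object","properties":{"steps":{"type":"array","items":{"type":"object","properties":{"linear":{"type":"array","items":{"type":"number"}},"turn":{"type":"number"}}}},"hand":{"type":"number"},"force":{"type":"number"}},"required":["steps"]}

```bash
mkdir -p pics
cat > h.py <<'E'
import numpy as np, cv2
from cell import manip, vision, ticket
def snap(n,f):
    im=vision.capture(n); cv2.imwrite(f'pics/{f}.png',im[:,:,::-1]); return im
def ray(n,uv):
    c=vision.calibration(n); p=cv2.undistortPoints(np.array([[uv]],float),np.array(c["K"]),np.array(c["distortion"]))[0,0]
    T=np.array(c["world_from_camera"]); return T[:3,3],T[:3,:3]@np.array([p[0],p[1],1])
def onz(n,uv,z):
    o,d=ray(n,uv); return o+d*(z-o[2])/d[2]
def proj(n,P):
    c=vision.calibration(n); T=np.linalg.inv(np.array(c["world_from_camera"]))
    return cv2.projectPoints(np.array([P],float),cv2.Rodrigues(T[:3,:3])[0],T[:3,3],np.array(c["K"]),np.array(c["distortion"]))[0][0,0]
E
python3 - <<'E'
from h import *
snap('top','t0');snap('side','s0')
for n in('top','side'):
    c=vision.calibration(n);print(n,np.round(c["world_from_camera"],3),np.round(c["K"],0))
s=manip.state();print(s,manip.grasp_offset)
E
```

```text
top [[-0.008 -0.999  0.052  0.469]
 [-1.     0.009  0.026  0.149]
 [-0.027 -0.051 -0.998  0.836]
 [ 0.     0.     0.     1.   ]] [[483.   0. 313.]
 [  0. 483. 238.]
 [  0.   0.   1.]]
side [[ 0.963 -0.167  0.21   0.366]
 [-0.269 -0.611  0.745 -0.447]
 [ 0.004 -0.774 -0.633  0.58 ]
 [ 0.     0.     0.     1.   ]] [[493.   0. 322.]
 [  0. 493. 227.]
 [  0.   0.   1.]]
{'time': 0.1, 'qpos': array([ 1.15121194e+00,  4.87208187e-02,  9.77225665e-02,  1.62196192e+00,
       -5.48926937e-07,  1.44300516e+00]), 'dq': array([-0.00051013, -0.000817  ,  0.00280995, -0.00054966, -0.00066472,
        0.00026089]), 'effort': array([ 2.42434719e-03, -3.39849150e+01,  3.20936143e+01,  1.57086924e-02,
       -2.85956321e-04, -2.42492906e-07]), 'tcp_pos': array([0.15081026, 0.50230273, 0.23019521]), 'orientation': array([-0.99276665,  1.3351608 ,  0.99100483]), 'force': array([ 0.15631148,  0.77695764, -0.30470936]), 'wrist_torque': array([-0.0072122 , -0.03339288, -0.04503594]), 'gripper_width': 0.9988377678878348} -0.0187
```

View pics/t0.png

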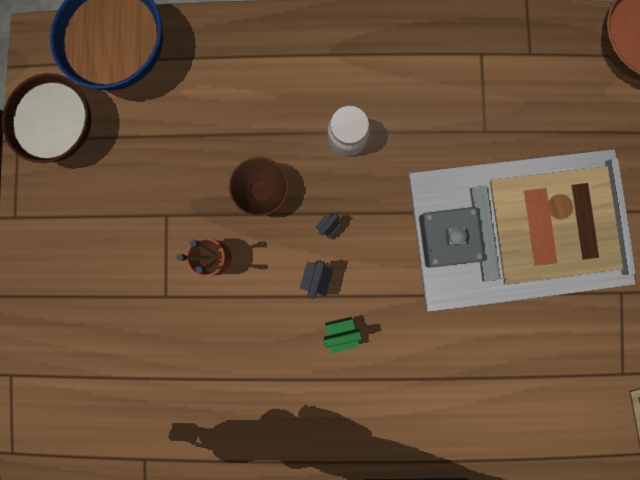

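View pics/s0.png

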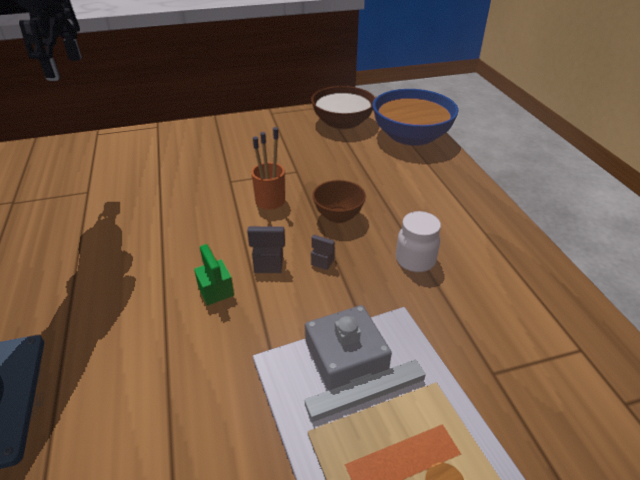

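The top picture shows three key-like things: a green one at (342,335), which I leave; a small dark one at (329,224); and a larger dark one at (317,279), which I choose. The clamp's spindle is near (457,236). The side view has the same three at (213,275), (322,252) and (267,250), and the spindle at (347,325). Next is a close crop of the chosen key and the spindle.

Run:
```python
from h import *
t=cv2.imread('pics/t0.png');s=cv2.imread('pics/s0.png')
f=lambda im,u,v,w,h:cv2.resize(im[v:v+h,u:u+w],(400,300),interpolation=cv2.INTER_CUBIC)
cv2.imwrite('pics/crop.png',np.vstack([np.hstack([f(t,280,250,80,60),f(t,410,195,100,75)]),np.hstack([f(s,220,215,80,60),f(s,300,300,100,75)])]))
# dark blob of key
hsv=cv2.cvtColor(t,cv2.COLOR_BGR2HSV);print(hsv[279,310:325:3],hsv[285,306],hsv[236,430])
m=((hsv[...,1]<110)&(hsv[...,2]<90)).astype(np.uint8)
n,l,st,c=cv2.connectedComponentsWithStats(m)
for i in range(1,n):
    if 60<st[i,4]<5000 and 200<c[i][0]<520: print(st[i],c[i],cv2.minAreaRect(np.argwhere(l==i)[:,::-1].astype(np.float32)))
```

```text
[[120  19  68]
 [120  19  67]
 [115  24  65]
 [100  14  54]
 [  0   0  32]] [120  18  69] [98 11 93]
[346 119  51  38 684] [372.65789474 139.09210526] ((371.2294921875, 143.15081787109375), (30.252538681030273, 47.51582717895508), 33.310630798339844)
[419 188  68  93 876] [450.99086758 238.65639269] ((452.36004638671875, 237.52000427246094), (92.77240753173828, 61.65970993041992), 81.8698959350586)
[316 212  26  27 417] [328.51318945 224.4676259 ] ((328.73516845703125, 224.10150146484375), (19.841449737548828, 25.11842918395996), 39.28940963745117)
[459 227  11  18  86] [465.91860465 234.97674419] ((465.8013916015625, 234.63699340820312), (19.077707290649414, 8.075839042663574), 69.44395446777344)
[445 228   6  18  68] [446.88235294 236.77941176] ((446.9109191894531, 236.60888671875), (17.31364631652832, 4.477667808532715), 84.2894058227539)
[300 261  34  38 887] [316.3945885  278.83314543] ((316.2169494628906, 279.4905700683594), (28.158916473388672, 38.18623352050781), 15.945395469665527)
[195 266  13   8  69] [200.13043478 269.        ] ((201.0, 269.5), (12.0, 7.0), 0.0)
[362 470 107  10 265] [423.25660377 476.90566038] ((415.0, 474.5), (106.0, 9.0), -0.0)
```

View pics/crop.png

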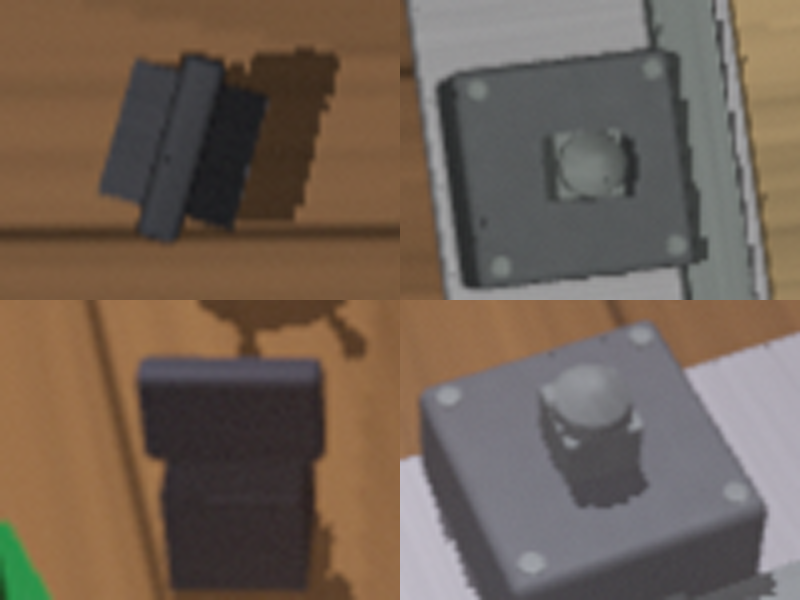

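The crop shows the larger dark key. In the top view its wing-top corners are at about (316.6,261), (324.4,262), (315.6,298) and (307.6,296.4). The housing and spindle are clear, and the shank's corners show under the dome near (449,229), (467.5,227.5), (469,244) and (449.5,245).

Run:
```python
from h import *
W=np.array([onz('top',p,.078)[:2] for p in [(316.6,261),(324.4,262),(315.6,298),(307.6,296.4)]])
print(W,'c',W.mean(0)); d=(W[0]+W[1]-W[2]-W[3])/2;print('len',np.linalg.norm(d),'yaw',np.arctan2(d[1],d[0]))
tri=lambda a,b:(lambda A,B:np.linalg.solve(sum(np.eye(3)-np.outer(x,x) for x in(A,B)),sum((np.eye(3)-np.outer(x,x))@o for x,o in zip((A,B),(a[0],b[0])))))(a[1]/np.linalg.norm(a[1]),b[1]/np.linalg.norm(b[1]))
# wing top, side: crop coords/5+(220,215)
S=np.array([onz('side',(220+x/5,215+(y-300)/5),.078)[:2] for x,y in[(140,360),(320,360),(322,376),(140,380)]]);print('side',S,S.mean(0))
# rivets top crop: (x-400)/4+410, y/4+195
R=np.array([onz('top',((x-400)/4+410,y/4+195),.056)[:2] for x,y in[(478,90),(653,68),(676,244),(501,267)]]);print('riv',R,R.mean(0),np.arctan2(*(R[1]-R[0])[::-1]),np.arctan2(*(R[3]-R[0])[::-1]))
R=np.array([onz('side',((x-400)/4+300,(y-300)/4+300),.056)[:2] for x,y in[(449,396),(640,335),(735,491),(531,563)]]);print('rivS',R,R.mean(0))
q=[(449,229),(467.5,227.5),(469,244),(449.5,245)]
Q=np.array([onz('top',p,.075)[:2] for p in q]);print('shank',Q,Q.mean(0),[np.arctan2(*(Q[(i+1)%4]-Q[i])[::-1]) for i in range(4)])
from scipy.spatial.transform import Rotation as Ro
s=manip.state();print(Ro.from_rotvec(s['orientation']).as_matrix().round(3))
```

```text
[[0.47173964 0.16454422]
 [0.47007737 0.15233845]
 [0.4139663  0.16656904]
 [0.41653307 0.17905949]] c [0.4430791 0.1656278]
len 0.057484655217306474 yaw -0.2527120067821538
side [[0.41770284 0.17537499]
 [0.47350598 0.16008995]
 [0.47241854 0.15203124]
 [0.41612647 0.16538154]] [0.44493846 0.16321943]
riv [[ 0.54048962 -0.01822713]
 [ 0.54885175 -0.08973624]
 [ 0.47747168 -0.09731611]
 [ 0.46892571 -0.02609424]] [ 0.50893469 -0.05784343] -1.4543871099107715 -3.032101038455234
rivS [[ 0.47124719 -0.02646996]
 [ 0.5424433  -0.01792691]
 [ 0.55046449 -0.08904947]
 [ 0.4790255  -0.0977435 ]] [ 0.51079512 -0.05779746]
shank [[ 0.52028462 -0.04463776]
 [ 0.52240175 -0.07409272]
 [ 0.49632124 -0.07584247]
 [ 0.49503746 -0.04486832]] [ 0.50851127 -0.05986032] [np.float64(-1.4990430527787886), np.float64(-3.0746024570715833), np.float64(1.6122192568689528), np.float64(0.009131857124621494)]
[[-0.001 -0.958  0.288]
 [-0.002  0.288  0.958]
 [-1.     0.    -0.002]]
```

move_arm(steps=[{"linear":[0.8,-0.94,-0.1],"turn":0.3},{"linear":[0.8,-0.94,-0.1]},{"linear":[0.8,-0.94,-0.1]},{"linear":[0.8,-0.94,-0.1]},{"linear":[0.8,-0.94,-0.1]},{"linear":[0.8,-0.94,-0.1]},{"linear":[0.8,-0.94,-0.1]},{"linear":[0.8,-0.94,-0.1]},{"linear":[0.8,-0.94,-0.1]},{"linear":[0.8,-0.94,-0.1]},{"linear":[0.8,-0.94,-0.1]},{"linear":[0.8,-0.94,-0.1]},{"linear":[0.8,-0.94,-0.1]},{"linear":[0.8,-0.94,-0.1]},{"linear":[0.8,-0.94,-0.1]},{"linear":[0.8,-0.94,-0.1]},{"linear":[0.8,-0.94,-0.1]},{"linear":[0.8,-0.94,-0.1]},{"linear":[0.2,0,0]},{"linear":[0,0,0]}], hand=1)

```text
$.steps[1]: bad value
```

move_arm(steps=[{"linear":[0.8,-0.94,-0.1],"turn":0.3},{"linear":[0.8,-0.94,-0.1],"turn":0},{"linear":[0.8,-0.94,-0.1],"turn":0},{"linear":[0.8,-0.94,-0.1],"turn":0},{"linear":[0.8,-0.94,-0.1],"turn":0},{"linear":[0.8,-0.94,-0.1],"turn":0},{"linear":[0.8,-0.94,-0.1],"turn":0},{"linear":[0.8,-0.94,-0.1],"turn":0},{"linear":[0.8,-0.94,-0.1],"turn":0},{"linear":[0.8,-0.94,-0.1],"turn":0},{"linear":[0.8,-0.94,-0.1],"turn":0},{"linear":[0.8,-0.94,-0.1],"turn":0},{"linear":[0.8,-0.94,-0.1],"turn":0},{"linear":[0.8,-0.94,-0.1],"turn":0},{"linear":[0.8,-0.94,-0.1],"turn":0},{"linear":[0.8,-0.94,-0.1],"turn":0},{"linear":[0.8,-0.94,-0.1],"turn":0},{"linear":[0.8,-0.94,-0.1],"turn":0},{"linear":[0.2,0,0],"turn":0},{"linear":[0,0,0],"turn":0}], hand=1)

```text
time: 2.1
tcp_pos: [0.443, 0.1642, 0.1947]
orientation: [-1.017, 1.321, 1.019]
force: [0.2, 1.2, -0.0]
gripper_width: 0.999
```

move_arm(steps=[{"linear":[0,0,-1],"turn":0},{"linear":[0,0,-1],"turn":0},{"linear":[0,0,-1],"turn":0},{"linear":[0,0,-1],"turn":0},{"linear":[0,0,-1],"turn":0},{"linear":[0,0,-1],"turn":0},{"linear":[0,0,-0.9],"turn":0},{"linear":[0,0,-0.4],"turn":0},{"linear":[0,0,0],"turn":0},{"linear":[0,0,0],"turn":0}])

```text
time: 3.1
tcp_pos: [0.4432, 0.1649, 0.05]
orientation: [-1.019, 1.318, 1.019]
force: [0.4, -0.6, -0.0]
gripper_width: 1.003
```

Run:
```python
from h import *
s=snap('side','s1');cv2.imwrite('pics/s1c.png',cv2.resize(s[150:330,180:420,::-1],(720,540)))
```

```text
(no output)
```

View pics/s1c.png

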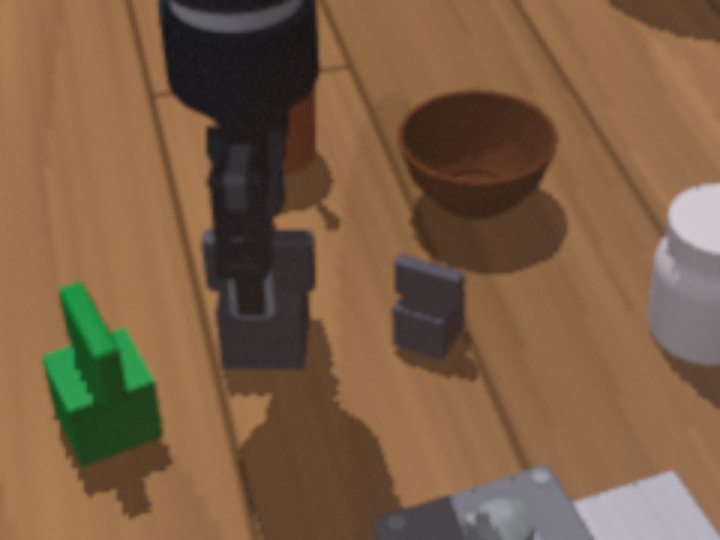

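The open fingers straddle the larger dark key's wing, whose centre is near crop (260,270), and nothing else is nearby. I close the gripper and lift.

move_arm(steps=[{"linear":[0,0,-0.1],"turn":0},{"linear":[0,0,0],"turn":0},{"linear":[0,0,0],"turn":0},{"linear":[0,0,0],"turn":0},{"linear":[0,0,0],"turn":0},{"linear":[0,0,0],"turn":0},{"linear":[0,0,0],"turn":0},{"linear":[0,0,0],"turn":0},{"linear":[0,0,0],"turn":0},{"linear":[0,0,0],"turn":0}], hand=0, force=80)

```text
time: 4.15
tcp_pos: [0.4433, 0.1644, 0.0476]
orientation: [-1.019, 1.319, 1.018]
force: [0.8, -0.4, 0.9]
gripper_width: 0.149
```

move_arm(steps=[{"linear":[0,0,0.5],"turn":0},{"linear":[0,0,1],"turn":0},{"linear":[0,0,1],"turn":0},{"linear":[0,0,1],"turn":0},{"linear":[0,0,1],"turn":0},{"linear":[0,0,1],"turn":0},{"linear":[0,0,0],"turn":0},{"linear":[0,0,0],"turn":0}])

```text
time: 4.95
tcp_pos: [0.443, 0.1644, 0.1572]
orientation: [-1.019, 1.319, 1.019]
force: [-0.1, 0.1, -1.7]
gripper_width: 0.154
```

Run:
```python
from h import *
s=snap('side','s2');t=snap('top','t2');cv2.imwrite('pics/c2.png',np.hstack([cv2.resize(s[60:300,180:420,::-1],(400,400)),cv2.resize(t[180:340,240:400,::-1],(400,400))]))
s=manip.state();print(s['tcp_pos'],s['force'],s['wrist_torque'],s['gripper_width'])
from scipy.spatial.transform import Rotation as Ro
print(Ro.from_rotvec(s['orientation']).as_matrix().round(3))
```

```text
[0.44203993 0.16419828 0.155733  ] [-0.27921002 -0.59405559 -1.58230085] [-0.01440438 -0.01266498 -0.03653017] 0.14978736652365807
[[-0.003 -0.967  0.253]
 [-0.001  0.253  0.967]
 [-1.     0.003 -0.001]]
```

View pics/c2.png

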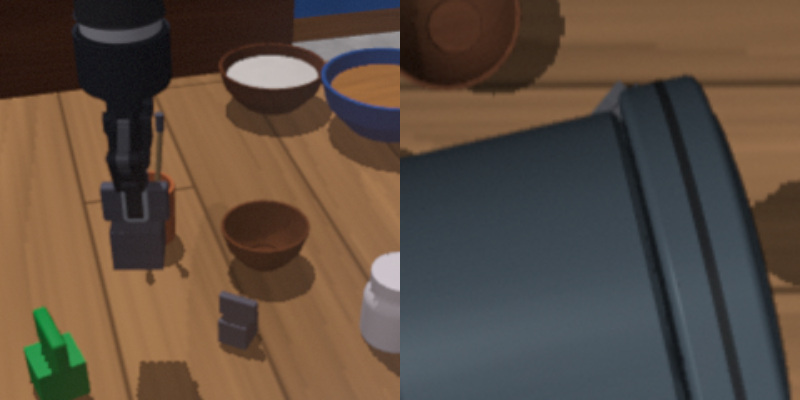

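The key hangs straight in the grip: wing at crop (135,200), hub's lower edge at y 268. Next I move above the spindle and turn counter-clockwise, so the search can run clockwise.

move_arm(steps=[{"linear":[0.24,-0.79,0],"turn":0.36},{"linear":[0.24,-0.79,0],"turn":0.36},{"linear":[0.24,-0.79,0],"turn":0.36},{"linear":[0.24,-0.79,0],"turn":0.36},{"linear":[0.24,-0.79,0],"turn":0.36},{"linear":[0.24,-0.79,0],"turn":0.36},{"linear":[0.24,-0.79,0],"turn":0.36},{"linear":[0.24,-0.79,0],"turn":0.36},{"linear":[0.24,-0.79,0],"turn":0.36},{"linear":[0.24,-0.79,0],"turn":0.36},{"linear":[0.24,-0.79,0],"turn":0.36},{"linear":[0.24,-0.79,0],"turn":0.36},{"linear":[0.24,-0.79,0],"turn":0.36},{"linear":[0.24,-0.79,0],"turn":0.36},{"linear":[0,0,0],"turn":0},{"linear":[0,0,0],"turn":0},{"linear":[0,0,0],"turn":0}])

```text
time: 6.75
tcp_pos: [0.5095, -0.056, 0.1565]
orientation: [-1.46, 1.024, 1.463]
force: [0.0, -0.1, -1.6]
gripper_width: 0.15
```

Run:
```python
from h import *
s=snap('side','s3');cv2.imwrite('pics/c3.png',cv2.resize(s[210:410,260:460,::-1],(600,600),interpolation=cv2.INTER_CUBIC))
st=manip.state();print(st['tcp_pos'],st['force'],st['wrist_torque'],st['qpos'])
from scipy.spatial.transform import Rotation as Ro
R=Ro.from_rotvec(st['orientation']).as_matrix();print('keyyaw',np.arctan2(R[1,2],R[0,2])-np.pi/2)
# shank corners in s0 side crop
for x,y in[(540,390),(570,442),(638,418)]: print('shank side',onz('side',((x-400)/4+300,(y-300)/4+300),.075)[:2])
p=st['tcp_pos'];z=p[2]-.0476;print('expect hub bottom corners',[proj('side',[p[0]+.023*(c*np.cos(.25)-d*np.sin(.25)),p[1]+.023*(c*np.sin(.25)+d*np.cos(.25)),z]).round(1) for c,d in[(-1,-1),(1,-1)]],'tip',proj('side',[.51,-.058,.087]))
```

```text
[ 0.50965985 -0.05597477  0.15671344] [ 0.00142583 -0.59171823 -1.41892393] [0.02540556 0.03343752 0.01213156] [-2.40453829e-01  1.34487110e-02 -8.42341271e-02  1.47450307e+00
  3.41795083e-04 -5.89931314e-01]
keyyaw 0.34947673714052185
shank side [ 0.49675773 -0.04719845]
shank side [ 0.49986688 -0.07007893]
shank side [ 0.52392685 -0.06670386]
expect hub bottom corners [array([341.4, 327.7]), array([372.9, 313.2])] tip [347.50583372 320.61492813]
```

View pics/c3.png

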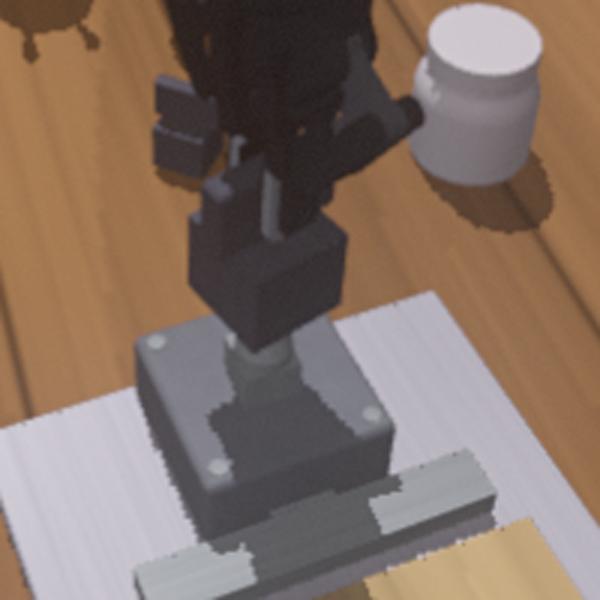

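The side crop shows the key hanging over the spindle: hub's lower front corner at crop (260,350), the pilot just below it. I shift 2 mm in -y, come down to just above the tip, then go on gently.

move_arm(steps=[{"linear":[0,-0.1,-0.4],"turn":0},{"linear":[0,0,-0.5],"turn":0},{"linear":[0,0,-0.2],"turn":0},{"linear":[0,0,-0.1],"turn":0},{"linear":[0,0,-0.1],"turn":0},{"linear":[0,0,0],"turn":0},{"linear":[0,0,0],"turn":0}])

```text
time: 7.5
tcp_pos: [0.5104, -0.0588, 0.1316]
orientation: [-1.462, 1.023, 1.461]
force: [0.5, -0.0, -2.3]
gripper_width: 0.152
```

move_arm(steps=[{"linear":[0,0,-0.1],"turn":0},{"linear":[0,0,-0.05],"turn":0},{"linear":[0,0,0],"turn":0},{"linear":[0,0,0],"turn":0}])

```text
time: 7.9
tcp_pos: [0.5103, -0.0588, 0.1283]
orientation: [-1.462, 1.023, 1.461]
force: [-0.3, -0.5, -2.7]
gripper_width: 0.154
```

move_arm(steps=[{"linear":[0,0,-0.1],"turn":0},{"linear":[0,0,-0.1],"turn":0},{"linear":[0,0,0],"turn":0},{"linear":[0,0,0],"turn":0}])

```text
time: 8.3
tcp_pos: [0.5101, -0.0588, 0.1241]
orientation: [-1.461, 1.024, 1.462]
force: [-0.4, 0.0, -2.4]
gripper_width: 0.149
```

move_arm(steps=[{"linear":[0,0,-0.08],"turn":0},{"linear":[0,0,0],"turn":0},{"linear":[0,0,0],"turn":0}])

```text
time: 8.6
tcp_pos: [0.5102, -0.0588, 0.1227]
orientation: [-1.461, 1.023, 1.462]
force: [0.8, -0.1, -2.7]
gripper_width: 0.151
```

move_arm(steps=[{"linear":[0,0,-0.06],"turn":0},{"linear":[0,0,0],"turn":0},{"linear":[0,0,0],"turn":0}])

```text
time: 8.9
tcp_pos: [0.5104, -0.0588, 0.1218]
orientation: [-1.462, 1.023, 1.461]
force: [0.2, 0.2, -1.4]
gripper_width: 0.151
```

move_arm(steps=[{"linear":[0,0,-0.04],"turn":0},{"linear":[0,0,0],"turn":0},{"linear":[0,0,0],"turn":0}])

```text
time: 9.2
tcp_pos: [0.5105, -0.0588, 0.1211]
orientation: [-1.462, 1.023, 1.461]
force: [-0.0, 1.9, 1.2]
gripper_width: 0.15
```

move_arm(steps=[{"linear":[0,0,-0.04],"turn":0},{"linear":[0,0,0],"turn":-0.3},{"linear":[0,0,0],"turn":-0.3},{"linear":[0,0,0],"turn":-0.3},{"linear":[0,0,0],"turn":0}])

```text
time: 9.7
tcp_pos: [0.5104, -0.059, 0.1204]
orientation: [-1.385, 1.086, 1.384]
force: [-0.9, -0.3, 2.0]
gripper_width: 0.146
```

move_arm(steps=[{"linear":[0,0,0],"turn":-0.25},{"linear":[0,0,0],"turn":-0.25},{"linear":[0,0,0],"turn":0},{"linear":[0,0,0],"turn":0}])

```text
time: 10.1
tcp_pos: [0.5102, -0.059, 0.1202]
orientation: [-1.342, 1.118, 1.342]
force: [-1.8, -0.5, 2.6]
gripper_width: 0.149
```

move_arm(steps=[{"linear":[0,0,0],"turn":-0.25},{"linear":[0,0,0],"turn":-0.25},{"linear":[0,0,0],"turn":0},{"linear":[0,0,0],"turn":0}])

```text
time: 10.5
tcp_pos: [0.5102, -0.059, 0.1199]
orientation: [-1.299, 1.149, 1.299]
force: [-0.1, -1.7, 3.1]
gripper_width: 0.149
```

move_arm(steps=[{"linear":[0,0,0],"turn":-0.25},{"linear":[0,0,0],"turn":-0.25},{"linear":[0,0,0],"turn":0},{"linear":[0,0,0],"turn":0}])

```text
time: 10.9
tcp_pos: [0.5099, -0.0585, 0.1189]
orientation: [-1.254, 1.18, 1.256]
force: [-0.2, 0.5, -2.1]
gripper_width: 0.151
```

The push vanished at a yaw of about 0.06 rad, so the square has engaged. I turn slightly more to centre it, then lower.

move_arm(steps=[{"linear":[0,0,-0.05],"turn":-0.2},{"linear":[0,0,-0.05],"turn":-0.1},{"linear":[0,0,0],"turn":0},{"linear":[0,0,0],"turn":0}])

```text
time: 11.3
tcp_pos: [0.5102, -0.0588, 0.1178]
orientation: [-1.227, 1.197, 1.228]
force: [0.3, -0.8, -1.4]
gripper_width: 0.15
```

move_arm(steps=[{"linear":[0,0,-0.1],"turn":0},{"linear":[0,0,0],"turn":0},{"linear":[0,0,0],"turn":0}])

```text
time: 11.6
tcp_pos: [0.5102, -0.0588, 0.1158]
orientation: [-1.227, 1.197, 1.228]
force: [0.7, 0.0, -1.7]
gripper_width: 0.153
```

move_arm(steps=[{"linear":[0,0,-0.1],"turn":0},{"linear":[0,0,-0.1],"turn":0},{"linear":[0,0,0],"turn":0},{"linear":[0,0,0],"turn":0}])

```text
time: 12.0
tcp_pos: [0.5101, -0.0588, 0.1117]
orientation: [-1.227, 1.197, 1.228]
force: [0.8, 0.6, -2.0]
gripper_width: 0.146
```

move_arm(steps=[{"linear":[0,0,-0.1],"turn":0},{"linear":[0,0,-0.1],"turn":0},{"linear":[0,0,-0.1],"turn":0},{"linear":[0,0,0],"turn":0},{"linear":[0,0,0],"turn":0}])

```text
time: 12.5
tcp_pos: [0.5101, -0.0588, 0.1057]
orientation: [-1.227, 1.198, 1.228]
force: [0.3, 0.7, -1.4]
gripper_width: 0.151
```

move_arm(steps=[{"linear":[0,0,-0.08],"turn":0},{"linear":[0,0,-0.04],"turn":0},{"linear":[0,0,0],"turn":0},{"linear":[0,0,0],"turn":0}])

```text
time: 12.9
tcp_pos: [0.5101, -0.0588, 0.1034]
orientation: [-1.227, 1.197, 1.228]
force: [-0.3, 0.5, -2.1]
gripper_width: 0.152
```

move_arm(steps=[{"linear":[0,0,-0.05],"turn":0},{"linear":[0,0,0],"turn":0},{"linear":[0,0,0],"turn":0}])

```text
time: 13.2
tcp_pos: [0.5102, -0.0588, 0.1025]
orientation: [-1.228, 1.197, 1.228]
force: [-0.1, 1.0, -2.1]
gripper_width: 0.147
```

move_arm(steps=[{"linear":[0,0,-0.03],"turn":0},{"linear":[0,0,0],"turn":0},{"linear":[0,0,0],"turn":0}])

```text
time: 13.5
tcp_pos: [0.5103, -0.0588, 0.1025]
orientation: [-1.228, 1.197, 1.227]
force: [-2.8, 1.1, 2.5]
gripper_width: 0.153
```

The key is home: contact at TCP z 0.1025, against 0.1026 predicted. I now turn clockwise.

move_arm(steps=[{"linear":[0,0,0.02],"turn":-0.3},{"linear":[0,0,0],"turn":-0.5},{"linear":[0,0,0],"turn":-0.5},{"linear":[0,0,0],"turn":-0.5},{"linear":[0,0,0],"turn":-0.5},{"linear":[0,0,0],"turn":-0.5},{"linear":[0,0,0],"turn":-0.5},{"linear":[0,0,0],"turn":-0.5},{"linear":[0,0,0],"turn":-0.5},{"linear":[0,0,0],"turn":-0.5},{"linear":[0,0,0],"turn":-0.5},{"linear":[0,0,0],"turn":0}])

```text
time: 14.7
tcp_pos: [0.5098, -0.0588, 0.1025]
orientation: [-0.749, 1.439, 0.749]
force: [-2.4, 0.8, 2.8]
gripper_width: 0.151
```

```bash
cat > st.py <<'E'
from h import *
from scipy.spatial.transform import Rotation as Ro
st=manip.state();R=Ro.from_rotvec(st['orientation']).as_matrix()
print(st['time'],st['tcp_pos'].round(4),st['force'].round(1),st['wrist_torque'].round(2),'keyyaw',np.arctan2(-R[0,2],R[1,2]),st['qpos'].round(2),st['gripper_width'])
E
python3 st.py
```

```text
14.7 [ 0.5098 -0.0588  0.1025] [-2.4  0.8  2.8] [0.12 0.64 0.1 ] keyyaw -0.6106127098876935 [-0.25  0.03 -0.18  1.37 -0.    0.37] 0.15132394747833947
```

move_arm(steps=[{"linear":[0,0,0],"turn":-0.5},{"linear":[0,0,0],"turn":-0.5},{"linear":[0,0,0],"turn":-0.5},{"linear":[0,0,0],"turn":-0.5},{"linear":[0,0,0],"turn":-0.5},{"linear":[0,0,0],"turn":-0.5},{"linear":[0,0,0],"turn":-0.5},{"linear":[0,0,0],"turn":-0.5},{"linear":[0,0,0],"turn":-0.5},{"linear":[0,0,0],"turn":-0.5},{"linear":[0,0,0],"turn":-0.5},{"linear":[0,0,0],"turn":-0.5},{"linear":[0,0,0],"turn":-0.3},{"linear":[0,0,0],"turn":0},{"linear":[0,0,0],"turn":0}])

```text
time: 16.2
tcp_pos: [0.5094, -0.059, 0.1025]
orientation: [-0.161, 1.567, 0.161]
force: [-5.6, 0.7, 4.5]
gripper_width: 0.147
```

```bash
python3 st.py
```

```text
16.2 [ 0.5094 -0.059   0.1025] [-5.6  0.7  4.5] [-0.01  1.28  0.1 ] keyyaw -1.3656345637894836 [-0.25  0.03 -0.18  1.37 -0.    1.12] 0.14713823551858077
```

move_arm(steps=[{"linear":[0,0,0],"turn":-0.3},{"linear":[0,0,0],"turn":-0.3},{"linear":[0,0,0],"turn":0},{"linear":[0,0,0],"turn":0}])

```text
time: 16.6
tcp_pos: [0.5094, -0.0591, 0.1026]
orientation: [-0.105, 1.57, 0.104]
force: [-5.7, -0.1, 5.1]
gripper_width: 0.152
```

```bash
python3 st.py
```

```text
16.6 [ 0.5094 -0.0591  0.1026] [-5.7 -0.1  5.1] [-0.    1.27  0.11] keyyaw -1.4376429643715396 [-0.25  0.03 -0.18  1.37 -0.    1.19] 0.15180793404631376
```

move_arm(steps=[{"linear":[-0.02,0,0],"turn":-0.3},{"linear":[0,0,0],"turn":-0.3},{"linear":[0,0,0],"turn":0},{"linear":[0,0,0],"turn":0}])

```text
time: 17.0
tcp_pos: [0.5093, -0.059, 0.1026]
orientation: [-0.051, 1.571, 0.05]
force: [-4.7, -0.2, 5.3]
gripper_width: 0.154
```

```bash
python3 st.py
```

```text
17.0 [ 0.5093 -0.059   0.1026] [-4.7 -0.2  5.3] [-0.09  1.24  1.05] keyyaw -1.5066057754243796 [-0.25  0.03 -0.18  1.37 -0.    1.26] 0.1539091064240065
```

move_arm(steps=[{"linear":[0,0,0],"turn":-0.3},{"linear":[0,0,0],"turn":-0.2},{"linear":[0,0,0],"turn":0},{"linear":[0,0,0],"turn":0}])

```text
time: 17.4
tcp_pos: [0.5093, -0.059, 0.1026]
orientation: [-0.006, 1.572, 0.004]
force: [-5.4, -0.9, 5.0]
gripper_width: 0.153
```

```bash
python3 st.py
```

```text
17.4 [ 0.5093 -0.059   0.1026] [-5.4 -0.9  5. ] [-0.11  1.27  1.79] keyyaw -1.5639456998688195 [-0.25  0.03 -0.18  1.37 -0.    1.32] 0.15283268664256286
```

The wrist torque jumped from 0.1 to 1.8 N m near a yaw of -1.47, about 1.49 rad past engagement (1.4 plus play). That is the closed stop. I relax the torque and release.

move_arm(steps=[{"linear":[0,0,0],"turn":0.3},{"linear":[0,0,0],"turn":0.4},{"linear":[0,0,0],"turn":0},{"linear":[0,0,0],"turn":0}])

```text
time: 17.8
tcp_pos: [0.5093, -0.059, 0.1025]
orientation: [-0.068, 1.571, 0.067]
force: [-4.3, 0.4, 5.2]
gripper_width: 0.153
```

move_arm(steps=[{"linear":[0,0,0],"turn":0},{"linear":[0,0,0],"turn":0},{"linear":[0,0,0],"turn":0},{"linear":[0,0,0],"turn":0},{"linear":[0,0,0],"turn":0},{"linear":[0,0,0],"turn":0},{"linear":[0,0,0],"turn":0},{"linear":[0,0,0],"turn":0},{"linear":[0,0,0],"turn":0},{"linear":[0,0,0],"turn":0}], hand=1)

```text
time: 18.8
tcp_pos: [0.5098, -0.0588, 0.1023]
orientation: [-0.066, 1.57, 0.066]
force: [0.4, -1.3, 0.7]
gripper_width: 1.001
```

move_arm(steps=[{"linear":[0,0,0.3],"turn":0},{"linear":[0,0,0.6],"turn":0},{"linear":[0,0,1],"turn":0},{"linear":[0,0,1],"turn":0},{"linear":[0,0,1],"turn":0},{"linear":[-0.5,0,1],"turn":0},{"linear":[-1,0.5,0.5],"turn":0},{"linear":[-1,1,0],"turn":0},{"linear":[-1,1,0],"turn":0},{"linear":[-1,1,0],"turn":0},{"linear":[-1,1,0],"turn":0},{"linear":[-1,1,0],"turn":0},{"linear":[-1,1,0],"turn":0},{"linear":[0,1,0],"turn":0},{"linear":[0,1,0],"turn":0},{"linear":[0,1,0],"turn":0},{"linear":[0,0,0],"turn":0},{"linear":[0,0,0],"turn":0}])

```text
time: 20.6
tcp_pos: [0.36, 0.1312, 0.2113]
orientation: [-0.067, 1.568, 0.066]
force: [0.1, -0.7, -0.1]
gripper_width: 1.001
```

```bash
python3 st.py
python3 - <<'E'
from h import *
s=snap('side','s4');t=snap('top','t4');cv2.imwrite('pics/c4.png',np.hstack([cv2.resize(s[200:440,220:460,::-1],(400,400)),cv2.resize(t[100:340,300:540,::-1],(400,400))]))
E
```

```text
20.6 [0.36   0.1312 0.2113] [ 0.1 -0.7 -0.1] [0.   0.01 0.02] keyyaw -1.485802655354463 [ 0.17 -0.33 -0.28  1.62 -0.    1.66] 1.0007079611995304
```

View pics/c4.png

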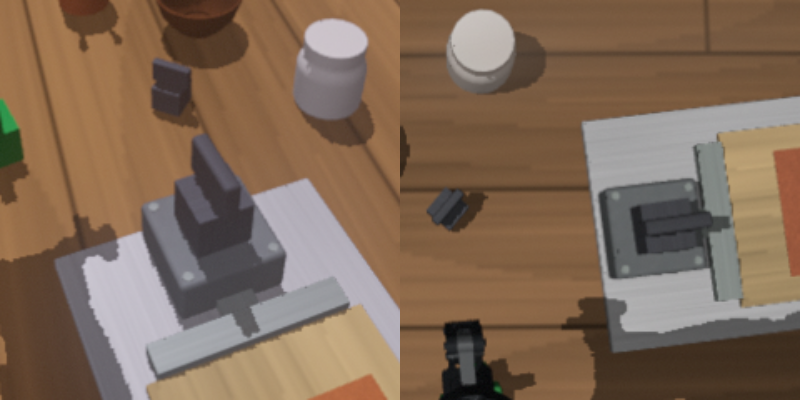

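The picture shows the key upright and flush on the housing (side crop (212,200)). The jaw is against the panel (top crop (718,220)), and the jar, bowl and cup look undisturbed. I hand in.

```bash
python3 -c "
from cell import ticket
print(ticket.close_job())"
```

```text
the job is handed in; nothing more can be done
None
```

The clamp key is home on the spindle and the jaw is closed on the panel. I handed the job in at about 21 s of the 56 s allowed; no verdict is reported.

- **Picking up:** I took the larger dark key by its wing and lowered it over the pilot, leaving the green and small dark ones alone.
- **Seating:** I turned it clockwise by about 0.3 rad under 3.5 to 5.5 N until the push vanished. It then dropped home, touching the housing at TCP z 0.1025 m, against 0.1026 m predicted.
- **Closing:** I turned clockwise until the wrist torque jumped from 0.1 to 1.8 N m, about 1.49 rad on, which matches 1.4 rad plus play. Then I backed off, released and retreated.

**Last checks:** The final pictures show the key upright and flush on the housing, with the jaw against the panel. The gripper is clear and the jar, bowl and cup look undisturbed. The spindle angle and spring travel were not read directly; I judged them from torque, force and the pictures. While turning, a side force of about 5 N showed the grip was slightly off the spindle axis. It disappeared on release.

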